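Roll the tube onto the tacking line and lock it with the through-bar

TASK

Get the cut tube ready for tacking: push it on its side so that it rolls along the ribbed bed of the fixture, without picking it up, until it lies still and square to the bed with its axis over the white line under the extraction bell; it must not overrun the line. Let go of it there, then push the locking bar across by its red knob, through the tube's bore, until the bar is fully home in the keeper. Leave the tube on the line, and the other things on the table where they are.

Things in the scene. Friction and masses are not known exactly. Their poses are not given: they have to be found in the camera images.
- fixture: fixture screwed to the table, dark steel bed with cross ribs. Origin at table height directly below the middle of the white line; +x is the way the tube rolls (to the robot's left), +y points back towards the robot. Bed top at z = 12 mm, rib tops 14 mm; x = -170 to 75, y = -62 to 62 mm. Guide strips 10 mm high stand on it at x = -166 to -30, inner faces at y = +-45 mm
- mark (a point): middle of the white line, on the bed top (z = 12 mm), axes as the fixture's. The 3 mm line runs along y across the bed and over the tops of both blocks, straight below the locking bar's axis, midway between two ribs. The ribs, 2 mm high, lie along y every 14 mm of x (-147, ... -21, -7, 7, 21, 35 mm from the line): the tube comes to rest midway between two of them
- bell (a point): centre of the lower rim of the round grey extraction bell, 91 mm across, 150 mm above the table, straight over the white line; its duct rises to 330 mm and comes down beyond the bed's left end (x = 135 mm). A gripper held upright cannot push the tube the last stretch beneath it: lean the tool back from the bell, against the rolling direction, 35 to 45 degrees
- tube: loose steel tube, 60 mm outside diameter, 4 mm wall, 72 mm long, about 0.4 kg, lying across the bed between the strips, 80 to 120 mm before the line. Origin on its axis half way along, 43.2 mm above the table; own y = tube axis (x, z turn as it rolls). Pushed slowly (30 mm/s), best a little below its axis so that it rolls rather than slides, it drops between the ribs where the push ends
- locking_bar (a joint): slide of the round locking bar (20 mm thick, blunt tip) along the fixture's -y, away from the robot: 0 = drawn back clear of the lane, 0.096 = tip at the keeper's mouth, 0.120 = collar against the near block, fully home, tip 24 mm deep in the keeper. About 3 N moves it and it stays where it is left
- bar_knob (a point): on the axis of the bar's upright red knob, 22 mm in diameter, 88 mm above the table (full width from 74 to 96 mm, top 102 mm, thin stem below 66 mm). It stands over the bar's axis, 230 mm from the white line's middle, on the robot's side, at joint 0 and 110 mm when home. Axes as the fixture's
- keeper (a point): centre of the mouth of the keeper's hole, 43.2 mm above the table, on the inner face of the steel block on the far side. Two equal blocks flank the line: x = -22 to 22 mm, inner faces y = +-46, outer +-76, tops 66 mm above the table; the near one guides the bar, as does a third block at y = 245 to 265 mm (fixture frame)
- pliers: bystander: grey pliers lying flat, 143 mm long, left of the bar
- flange: bystander: rusty round flange, 86 mm across, 18 mm high, left of the fixture
- coupon_2: bystander: rusty flat steel coupon with a weld bead, 90 x 40 mm, near the table's front edge on the left

How it is judged:
On the way, in this order (a step that is already met when the one before it is completed fails the run):
1. the tube rolls along the bed: on the way to the line it has turned by more than 50 degrees about its axis (angle between the x axis of tube and the x axis of fixture, either way round above 0.9 rad and x of tube in the frame of fixture below -0.012 m).
2. the tube lies still on the line (within 5 mm, square within 7 degrees), not touched by the fingers, the bar still drawn back (x of tube in the frame of fixture between -0.005 and 0.005 m and angle between the y axis of tube and the y axis of fixture, either way round below 0.12 rad and linear speed of tube below 0.01 m/s and contact force between the fingers and tube below 0.1 N and value of joint locking_bar below 0.03 m), for 0.3 s.
3. the bar is through the tube and home in the keeper (value of joint locking_bar above 0.115 m), for 0.2 s.
At the end, for the whole second after the job is handed in: the locking bar is within 5 mm of its stop, tip in the keeper and passing through the tube's bore; the tube lies still on the bed with its axis within 5 mm of the white line and square to the bed within 8 degrees (value of joint locking_bar above 0.115 m and x of tube in the frame of fixture between -0.005 and 0.005 m and z of tube in the frame of fixture below 0.047 m and angle between the y axis of tube and the y axis of fixture, either way round below 0.14 rad and linear speed of tube below 0.01 m/s); the robot touches nothing.
It fails at once if the tube overruns the line by more than 10 mm (x of tube in the frame of fixture above 0.01 m).
It fails at once if the tube is lifted more than 8 mm off the bed (z of tube in the frame of fixture above 0.052 m).
It fails at once if the pliers, flange or coupon is shifted more than 30 mm (distance of any of pliers, flange, coupon_2 from where it was at the start of the episode above 0.03 m).
It also fails if it takes over 58 s, if anything falls off the work surface, if the arm or the gripper's body presses on something with over 40 N, if the wrist force passes 120 N, or if a joint passes its speed limit or range.

ROBOT

A 6-joint arm with a two-finger parallel gripper is mounted at the origin on a cart in front of the work surface, level with it; the furniture and walls round the work are solid. World frame = base frame: x ahead of the robot, y to its left, z up, the work surface at z = 0. Lengths are in m, angles in rad, forces in N, time in s.
With the tool pointing down it reaches from about 0.35 to 0.775 m from the base axis. Payload 5.5 kg.
Tool frame: the origin (TCP) lies between the finger pads; the fingertips stand 22 mm ahead of it and the grasp point (between the pads) lies 3 mm ahead of it; z points along the fingers, y is the line along which they close (so a half turn about z gives the same grasp; the last joint's range is limited). The gripper opens to 85 mm and grips with 20 to 120 N. Pads are 22 mm wide; open, the fingers measure 114 mm over their backs; the gripper's body (76 mm by 85 mm) begins 54 mm behind the grasp point. The pads swing forward as they close: fully open they stand 13 mm farther back than shut.
Start: joints at [0.973, 0.313, 0.046, 1.304, 0, 1.431], TCP at [0.254, 0.516, 0.253] pointing down, gripper open.
Joint ranges: [-2.76, 2.76], [-0.86, 1.69], [-1.03, 1.26], [-2.2, 2.34], [-1.47, 1.5], [-3.14, 3.14]. Speed limits (rad/s): [2.57, 2.57, 3.14, 3.14, 3.14, 3.14].

INTERFACE

Orientations are given as a unit quaternion [w, x, y, z].
In Python, from workcell import env, order, read_camera gives the robot as it stands (env), with the cameras as plain functions and the job (order).
- The arm moves only by the tool pendant, called by a JSON object that holds its "method" and its "body". Schema: {"type":"object","properties":{"offsets":{"type":"array","items":{"type":"number"},"minItems":6,"maxItems":48},"jaw":{"type":"number"},"squeeze":{"type":"number"},"only":{"type":"string"},"quiet":{"type":"boolean"},"lines":{"type":"string"}},"required":["offsets"],"additionalProperties":false}. offsets is one flat list of numbers that holds 1 to 8 rows one after another, with no inner brackets; each row has 6 numbers: dx, dy, dz in fractions of the full range, 1 being 750 mm, then a rotation vector rx, ry, rz in shares of pi/2 rad (1.0 is pi/2 rad); each row is the pose to reach, as a shift and turn from the pose commanded when the call began, along the tool's axes at that moment; what a row does not reach only later rows make up. A row lasts 1/8 s, in which the tool goes at most 0.0625 m and 0.188 rad, less where a joint would pass 70% of its speed; a pose out of reach is approached as far as the arm can. jaw is the finger opening in m, set as the call begins (left out keeps the last). The fingers move at their own pace and stop on an object; squeeze is the grip in N (left out, the last holds). Time passes only in rows, so rows that do not move let the fingers close. The tool returns the time, the measured TCP pose, the force, the opening and the grip force at its end. only (a regular expression) keeps the lines of the reply that match it, lines (a string "A,B") keeps lines A to B, and quiet returns only ok. Shift and turn numbers lie between -1 and 1, and a call with a number outside is refused. Input that does not fit is refused with a message, and nothing moves.
- env.get_state(): the state, without advancing time (a new reading comes with each control period).
- read_camera(name): name is "scene" or "top" or "wrist"; returns a dict with "image" (384x512x3 uint8, red, green, blue), "K" (3x3 intrinsics, pixels), "R" (3x3) and "t" (3): a world point X has camera coordinates R X + t. Camera axes: x right, y down, z forward; pixel columns grow to the right and rows downward; lengths in m; the calibration is good to about 2 mm. A picture is of the moment at which its call begins. There is no depth.
- order.hand_in(): hands the job in; it is judged then, once.
The state is a dict: "clock": time; "joint_pos": joint angles; "qvel": joint speeds; "tau": joint torques, N m; "tcp_pos": TCP position; "orientation": TCP orientation; "wrist_force": force on the tool from outside, world axes, zero at the start; "ft_torque": the same for the moment, N m; "finger_gap": finger opening in m; "grip_force": force on a finger pad.
Only numpy, scipy, OpenCV 4.12 (cv2) and the standard library are available. Lean on these libraries where they do the work, as an engineer would, in place of code of your own. Each camera call takes 0.05 s, during which the arm holds its last target. There are 200 camera calls.

## Working session

There is one attempt and no reset: what is moved stays moved. The work goes in short steps, Python scripts to look and compute and a tool call to move; the robot and the scene stay as the last step left them, time stands still between calls to the robot, and variables do not carry over. Pictures are saved under pics/ and viewed, at most 13 in all, crops included, and the job is handed in when it is done.

```bash
ls; mkdir -p pics; python3 - <<'E'
from workcell import env, order, read_camera
import cv2,numpy as np
s=env.get_state();print(s['clock'],s['tcp_pos'],s['orientation'],s['finger_gap'])
for n in("scene","top"):
    c=read_camera(n);cv2.imwrite(f'pics/{n}0.png',cv2.resize(c['image'][:,:,::-1],(768,576),interpolation=cv2.INTER_CUBIC));np.savez(f'{n}.npz',**c)
    print(n,c['K'].round(1).tolist(),c['R'].round(3).tolist(),c['t'].round(3))
E
```

```text
pics
workcell.py
0.0 [0.25387654 0.51537962 0.25239848] [-3.29097493e-04  2.26912752e-01  9.73914643e-01 -8.73852662e-04] 0.08511174480886334
scene [[448.5, 0.0, 254.0], [0.0, 448.5, 194.1], [0.0, 0.0, 1.0]] [[-0.44, -0.898, -0.016], [-0.396, 0.21, -0.894], [0.806, -0.387, -0.448]] [0.454 0.28  0.767]
top [[348.7, 0.0, 256.3], [0.0, 348.7, 187.4], [0.0, 0.0, 1.0]] [[0.177, -0.984, -0.002], [-0.913, -0.163, -0.373], [0.367, 0.067, -0.928]] [0.138 0.576 0.826]
```

View pics/top0.png

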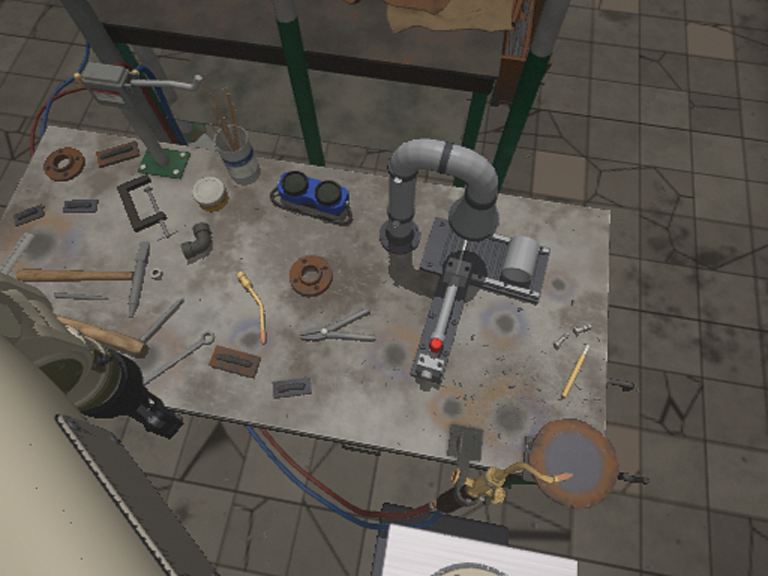

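View pics/scene0.png

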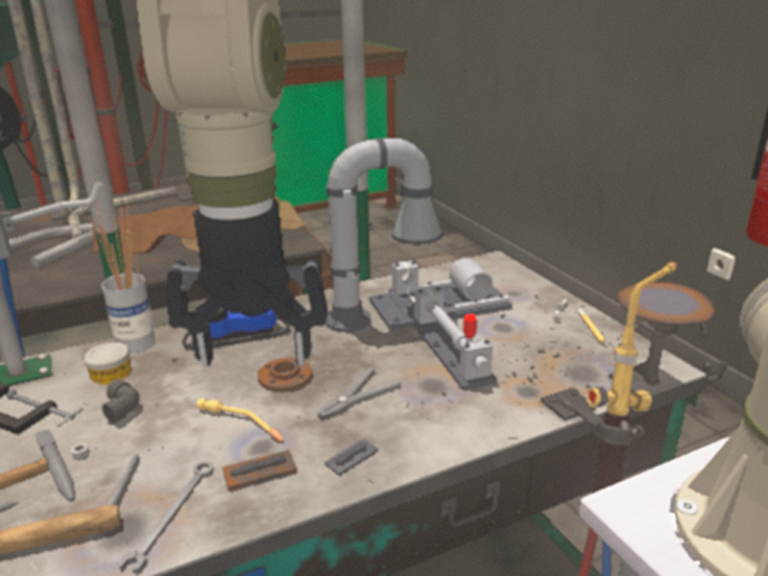

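```bash
python3 - <<'E'
import cv2,numpy as np
a=np.load('top.npz')['image'];b=np.load('scene.npz')['image']
A=cv2.resize(a[135:260,272:372],None,fx=4,fy=4,interpolation=cv2.INTER_CUBIC)
cv2.imwrite('pics/c1.png',cv2.resize(a[135:255,270:375],None,fx=5,fy=5,interpolation=cv2.INTER_CUBIC)[:,:,::-1])
cv2.imwrite('pics/c2.png',cv2.resize(b[160:260,240:350],None,fx=6,fy=6,interpolation=cv2.INTER_CUBIC)[:,:,::-1])
E
```

```text
(no output)
```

View pics/c1.png

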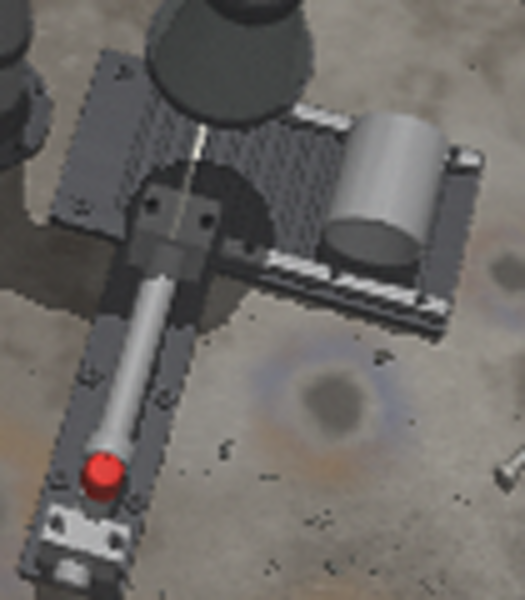

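View pics/c2.png

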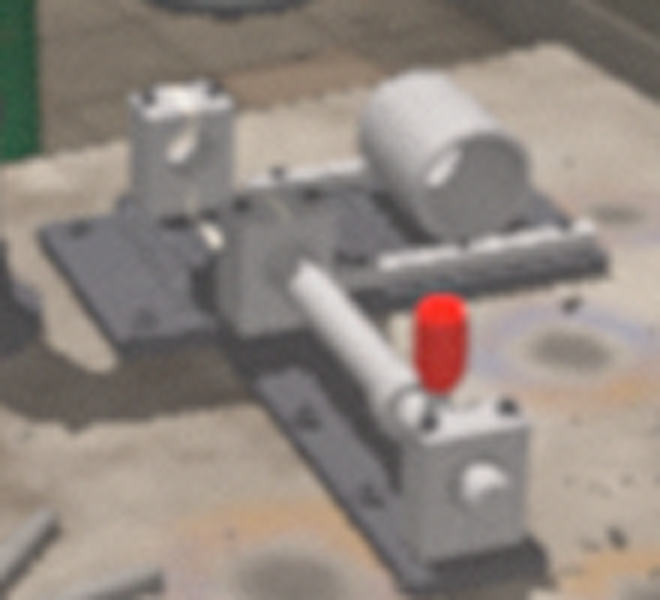

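Top crop: knob at (103,472), near block top corners about (145,183), (222,193), (210,262), (128,240), bed corners (105,50), (52,218), (440,337), tube near-end centre (373,243). Scene crop: knob (440,343), tube near-end (473,185), bed corners (42,232), (120,352).

```bash
cat > h.py <<'E'
import numpy as np,cv2
from scipy.spatial.transform import Rotation as R
from scipy.optimize import least_squares
C={n:dict(np.load(n+'.npz')) for n in('top','scene')}
def proj(c,X):
    p=(c['R']@np.atleast_2d(X).T).T+c['t']; p=p@c['K'].T; return p[:,:2]/p[:,2:]
def fix(p,q):  # fixture->world, p=(x,y,yaw), mm
    q=np.atleast_2d(q)/1000; return R.from_rotvec([0,0,p[2]]).apply(q)+[p[0],p[1],0]
E
cat > fit.py <<'E'
from h import *
T=lambda u,v:(270+(u+.5)/5-.5,135+(v+.5)/5-.5); S=lambda u,v:(240+(u+.5)/6-.5,160+(v+.5)/6-.5)
top=[(T(105,50),(75,-62,12)),(T(52,218),(75,62,12)),(T(440,337),(-170,62,12)),(T(103,468),(0,230,99)),(T(145,183),(22,46,66)),(T(222,193),(-22,46,66)),(T(210,262),(-22,76,66)),(T(128,240),(22,76,66))]
sc=[(S(42,232),(75,-62,12)),(S(120,352),(75,62,12)),(S(440,345),(0,230,86))]
def res(p):return np.concatenate([ (proj(C[n],fix(p,[b for a,b in L]))-[a for a,b in L]).ravel() for n,L in(('top',top),('scene',sc))])
s=least_squares(res,[.6,-.1,1.4],loss='soft_l1');print(s.x,np.degrees(s.x[2]));print(res(s.x).reshape(-1,2).round(1).tolist())
np.save('fx.npy',s.x)
# tube near end
def rt(t):
    P=fix(s.x,[(t[0],t[1],43.2)]); return np.concatenate([proj(C['top'],P)[0]-T(373,243),proj(C['scene'],P)[0]-S(473,185)])
t=least_squares(rt,[-100,36]);print('tube near end',t.x,t.fun)
# overlay
a=C['top']['image'].copy();big=cv2.resize(a[135:255,270:375],None,fx=5,fy=5,interpolation=cv2.INTER_CUBIC)[:,:,::-1].copy()
b=cv2.resize(C['scene']['image'][160:260,240:350],None,fx=6,fy=6,interpolation=cv2.INTER_CUBIC)[:,:,::-1].copy()
tx=t.x[0]
def line(pts,col):
    for n,im,f,o in(('top',big,5,(270,135)),('scene',b,6,(240,160))):
        q=((proj(C[n],fix(s.x,pts))-o+.5)*f-.5).round().astype(int); cv2.polylines(im,[q],False,col,1)
for L in([(75,-62,12),(75,62,12),(-170,62,12),(-170,-62,12),(75,-62,12)],[(0,-76,66),(0,-46,66)],[(0,-46,12),(0,46,12)],[(0,46,66),(0,76,66)],[(0,230,66),(0,230,102)]): line(L,(0,255,0))
th=np.linspace(0,6.283,30)
for y in(t.x[1],t.x[1]-72): line([(tx+30*np.cos(k),y,43.2+30*np.sin(k)) for k in th],(0,255,255))
o=np.zeros((600,800,3),np.uint8);o[:,:400]=big[:,80:480];o[:,400:]=b[:,200:600];o[:,:400]=big[:,60:460]
cv2.imwrite('pics/ov.png',o)
E
python3 fit.py
```

```text
[0.67349177 0.09992866 1.42933116] 81.89464288738115
[[-0.4, -0.5], [-1.2, 0.2], [0.8, 0.3], [-0.7, 1.5], [0.5, 0.2], [-0.1, 2.5], [-0.4, -2.1], [1.0, -2.1], [-0.5, -1.2], [0.1, -1.3], [0.4, 0.4]]
tube near end [-111.52710213   29.17733473] [-0.27196435 -0.5203213   0.50358988  0.39081901]
```

View pics/ov.png

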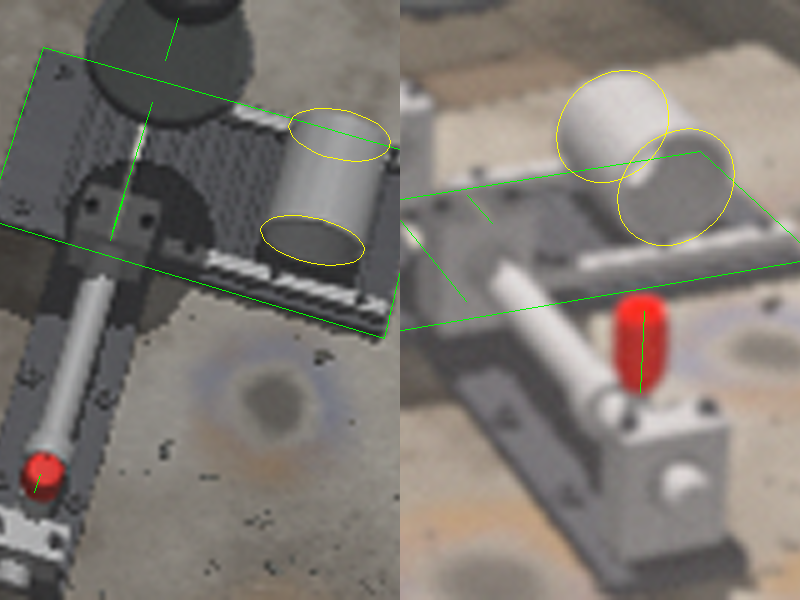

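```bash
cat > d.py <<'E'
# usage: d.py fx fy fz(mm, fixture, TCP) lean_deg -> delta in tool axes; also TCP in fixture frame now
import sys
from h import *
from workcell import env, order, read_camera
p=np.load('fx.npy');F=R.from_rotvec([0,0,p[2]])
s=env.get_state();q=s['orientation'];Rt=R.from_quat([q[1],q[2],q[3],q[0]])
print('t',s['clock'],'TCP fix mm',(F.inv().apply(s['tcp_pos']-[p[0],p[1],0])*1000).round(1),'q',s['joint_pos'].round(2),'F fix',F.inv().apply(s['wrist_force']).round(1),'gap',round(s['finger_gap'],4))
A=F.inv()*Rt;print('tool z,x in fix',A.apply([[0,0,1],[1,0,0]]).round(3).tolist())
if len(sys.argv)>4:
    x,y,z,l=map(float,sys.argv[1:5]);l=np.radians(l);yaw=np.radians(float(sys.argv[5])) if len(sys.argv)>5 else 0
    G=F*R.from_rotvec([0,0,yaw])*R.from_matrix(np.array([[np.cos(l),0,np.sin(l)],[0,-1,0],[np.sin(l),0,-np.cos(l)]]))
    X=fix(p,[(x,y,z)])[0]
    print('world',X.round(3),'d',Rt.inv().apply(X-s['tcp_pos']).round(4).tolist(),'rot',(Rt.inv()*G).as_rotvec().round(3).tolist())
E
python3 d.py -60 240 250 0
```

```text
t 0.1 TCP fix mm [352.2 474.  252.5] q [0.97 0.31 0.05 1.3  0.   1.43] F fix [ 0.1 -0.  -0. ] gap 0.0855
tool z,x in fix [[-0.001, 0.001, -1.0], [0.311, 0.95, 0.0]]
world [0.427 0.074 0.25 ] d [-0.3506, -0.319, 0.0029] rot [-0.002, 0.001, 1.254]
```

The rows are not in the units I measure in: shifts go in shares of 750 mm and turns go in shares of pi/2 rad. I convert before sending: -0.35 m / 0.75 = -0.4667, -0.319 m / 0.75 = -0.4253, 1.254 rad / 1.5708 = 0.7983.

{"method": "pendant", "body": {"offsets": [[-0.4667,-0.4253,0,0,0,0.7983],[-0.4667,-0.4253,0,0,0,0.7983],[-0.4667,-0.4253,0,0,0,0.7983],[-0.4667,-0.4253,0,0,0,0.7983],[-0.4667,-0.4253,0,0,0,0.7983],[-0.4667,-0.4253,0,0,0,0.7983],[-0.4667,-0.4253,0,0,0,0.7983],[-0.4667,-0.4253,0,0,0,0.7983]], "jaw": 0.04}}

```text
refused: offsets[0]: [-0.4667, -0.4253, 0, 0, 0, 0.7983] is not of type 'number' (schema: type "number"). Nothing was moved.
```

The error is about the shape of the input: one flat list, 6 numbers to a row, no inner brackets. Fixing that and sending the same move.

{"method": "pendant", "body": {"offsets": [-0.4667,-0.4253,0,0,0,0.7983,-0.4667,-0.4253,0,0,0,0.7983,-0.4667,-0.4253,0,0,0,0.7983,-0.4667,-0.4253,0,0,0,0.7983,-0.4667,-0.4253,0,0,0,0.7983,-0.4667,-0.4253,0,0,0,0.7983,-0.4667,-0.4253,0,0,0,0.7983,-0.4667,-0.4253,0,0,0,0.7983], "jaw": 0.04}}

```text
clock: 1.1
tcp_pos: [0.4276, 0.0724, 0.2531]
orientation: [0.0, 0.756, 0.654, -0.0]
wrist_force: [0.6, 0.8, 1.1]
finger_gap: 0.0404
grip_force: 0.0
```

```bash
python3 d.py -215 -5 130 40
```

```text
t 1.1 TCP fix mm [-61.9 239.5 253.1] q [-0.02  0.04 -0.29  1.24 -0.    1.7 ] F fix [ 0.9 -0.4  1.1] gap 0.0404
tool z,x in fix [[-0.0, 0.0, -1.0], [1.0, -0.003, -0.0]]
world [ 0.648 -0.114  0.13 ] d [-0.1522, 0.245, 0.1231] rot [0.001, 0.698, -0.003]
```

Converted, 0.245 m / 0.75 = 0.3267, -0.152 m / 0.75 = -0.2027, 0.698 rad / 1.5708 = 0.4444.

{"method": "pendant", "body": {"offsets": [-0.2027,0.3267,0.164,0,0.4444,0,-0.2027,0.3267,0.164,0,0.4444,0,-0.2027,0.3267,0.164,0,0.4444,0,-0.2027,0.3267,0.164,0,0.4444,0,-0.2027,0.3267,0.164,0,0.4444,0,-0.2027,0.3267,0.164,0,0.4444,0,-0.2027,0.3267,0.164,0,0.4444,0]}}

```text
clock: 1.98
tcp_pos: [0.6477, -0.1095, 0.1295]
orientation: [-0.225, 0.71, 0.616, 0.258]
wrist_force: [-1.1, 0.1, 1.0]
finger_gap: 0.04
grip_force: 0.0
```

```bash
python3 d.py -175 -5 55 40; python3 - <<'E'
from workcell import env, order, read_camera
import cv2,numpy as np
a=read_camera('wrist');np.savez('wrist.npz',**a);w=a['image'];t=read_camera('top')['image'];s=read_camera('scene')['image']
o=np.zeros((600,800,3),np.uint8);f=lambda i,x,y:cv2.resize(i,(x,y),interpolation=cv2.INTER_CUBIC)
o[:300,:400]=f(w,400,300);o[300:,:400]=f(t[110:236,252:420],400,300);o[:,400:]=f(s[80:260,240:360],400,600)
cv2.imwrite('pics/m1.png',o[:,:,::-1])
E
```

```text
t 1.975 TCP fix mm [-210.9   -4.   129.5] q [-0.55  0.72  0.21  1.39  0.63  1.06] F fix [-0.1  1.1  1. ] gap 0.04
tool z,x in fix [[0.644, 0.002, -0.765], [0.765, -0.001, 0.644]]
world [ 0.654 -0.074  0.055] d [-0.0204, 0.0012, 0.0801] rot [-0.002, -0.001, -0.001]
```

View pics/m1.png

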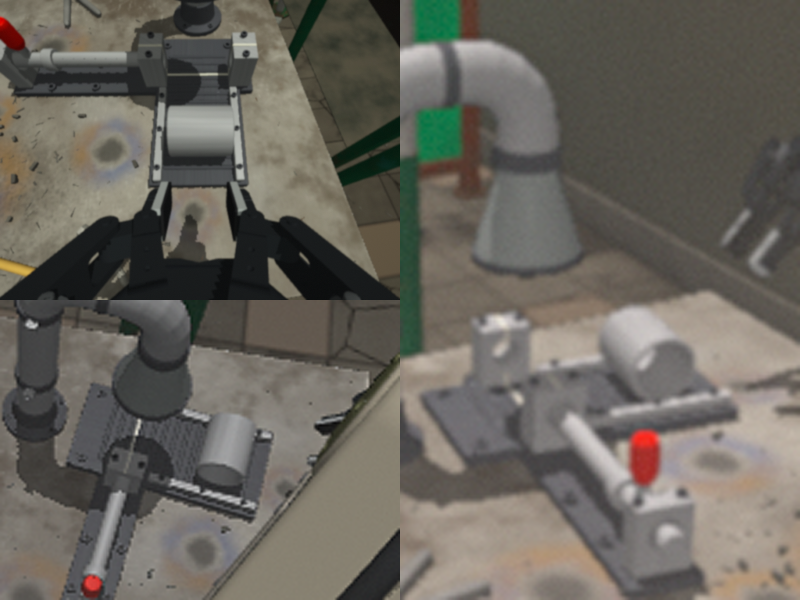

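```bash
python3 - <<'E'
import cv2,numpy as np
w=np.load('wrist.npz')['image']
cv2.imwrite('pics/w1.png',cv2.resize(w[35:245,170:350],None,fx=2.8,fy=2.8,interpolation=cv2.INTER_CUBIC)[:,:,::-1])
E
```

```text
(no output)
```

View pics/w1.png

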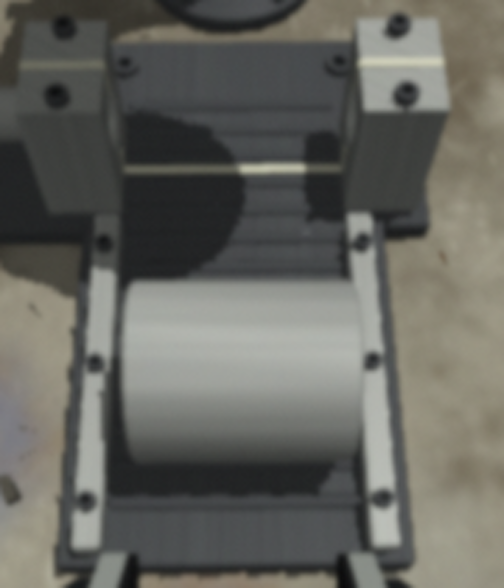

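Wrist crop shows the fixture clearly: right block top corners (358,18),(437,18),(447,110),(357,110), left (25,22),(108,22),(107,112),(20,112), line ends (125,169),(342,168), bed near corners (60,568),(412,567); tube square, v 281–462, u 125–361.

```bash
cat > fit2.py <<'E'
from h import *
C['w']=dict(np.load('wrist.npz'))
W=lambda u,v:(170+(u+.5)/2.8-.5,35+(v+.5)/2.8-.5)
L=[(358,18,22,-46,66),(437,18,22,-76,66),(447,110,-22,-76,66),(357,110,-22,-46,66),(108,22,22,46,66),(107,112,-22,46,66),(20,112,-22,76,66),(125,169,0,46,12),(342,168,0,-46,12),(60,568,-170,62,12),(412,567,-170,-62,12),(400,62,0,-61,66),(65,65,0,61,66),(100,549,-166,45,22)]
L=np.array(L,float);px=np.array([W(a,b) for a,b in L[:,:2]])
K0=np.load('fx.npy')
r=lambda p:(proj(C['w'],fix(p,L[:,2:]))-px).ravel()
s=least_squares(r,K0,loss='soft_l1');print(K0,s.x,r(s.x).reshape(-1,2).round(1).tolist())
# combined with camera bias left to wrist: fit 6dof-ish check of prior
print('prior res',np.abs(r(K0)).mean(),'new',np.abs(r(s.x)).mean())
np.save('fx.npy',s.x)
c=C['w'];th=np.linspace(0,6.283,80)
def sil(t):
    P=lambda y:proj(c,fix(s.x,[(t[0]+30*np.cos(k),y,43.2+30*np.sin(k)) for k in th]))
    a,b=P(t[1]+36),P(t[1]-36);m=np.vstack([a,b]);
    return [m[:,0].min()-W(125,0)[0],m[:,0].max()-W(361,0)[0],m[:,1].min()-W(0,281)[1],m[:,1].max()-W(0,462)[1]]
t=least_squares(sil,[-110,0]);print('tube',t.x,t.fun)
E
python3 fit2.py; python3 d.py -175 -5 55 40
```

```text
[0.67349177 0.09992866 1.42933116] [0.67649448 0.10193506 1.43621533] [[-0.7, 0.7], [-0.1, 0.5], [1.0, 0.0], [2.6, 0.2], [0.2, -0.2], [-1.9, 0.2], [-1.4, 0.4], [0.2, 0.3], [-0.1, 0.1], [-1.6, -1.2], [1.7, -1.7], [0.6, 0.6], [-0.5, 0.3], [0.3, -1.1]]
prior res 2.368550133762786 new 0.7280027428175312
tube [-112.4529879    -2.50067968] [-1.45351121  1.45264364 -0.50713433  0.25945596]
t 2.125 TCP fix mm [-2.126e+02 -1.000e-01  1.327e+02] q [-0.55  0.71  0.21  1.39  0.63  1.06] F fix [ 1.  -0.1  0.2] gap 0.0399
tool z,x in fix [[0.642, -0.005, -0.767], [0.767, -0.002, 0.642]]
world [ 0.658 -0.072  0.055] d [-0.0211, 0.0045, 0.0837] rot [0.005, 0.001, -0.002]
```

Converted, 0.085 m / 0.75 = 0.1133, 0.05 m / 0.75 = 0.0667, 0.005 rad / 1.5708 = 0.0032.

{"method": "pendant", "body": {"offsets": [-0.04,0.0027,0.0667,0.0032,0,0,-0.0413,0.0027,0.1133,0.0032,0,0,-0.0413,0.0027,0.1133,0.0032,0,0,-0.0413,0.0027,0.1133,0.0032,0,0]}}

```text
clock: 2.62
tcp_pos: [0.6554, -0.0797, 0.0481]
orientation: [-0.225, 0.709, 0.618, 0.257]
wrist_force: [-0.5, -1.0, 0.4]
finger_gap: 0.0399
grip_force: 0.0
```

```bash
python3 d.py -165 -2.5 45 40
```

```text
t 2.625 TCP fix mm [-182.8   -3.4   48.1] q [-0.5   0.77  0.1   1.2   0.64  1.11] F fix [-1.1  0.4  0.4] gap 0.0399
tool z,x in fix [[0.642, -0.001, -0.767], [0.767, -0.002, 0.642]]
world [ 0.657 -0.062  0.045] d [0.0117, -0.001, 0.0138] rot [0.001, 0.001, -0.002]
```

Converted, 0.0262 m / 0.75 = 0.0349, 0.0258 m / 0.75 = 0.0344.

{"method": "pendant", "body": {"offsets": [0.0053,0,0.0067,0,0,0,0.0107,0,0.0133,0,0,0,0.0156,0,0.0184,0,0,0,0.0195,0,0.0216,0,0,0,0.0233,0,0.0248,0,0,0,0.0272,0,0.028,0,0,0,0.0311,0,0.0312,0,0,0,0.0349,0,0.0344,0,0,0]}}

```text
clock: 3.62
tcp_pos: [0.6595, -0.0427, 0.0421]
orientation: [-0.226, 0.709, 0.617, 0.257]
wrist_force: [0.3, -0.5, -0.9]
finger_gap: 0.0399
grip_force: 0.0
```

```bash
python3 d.py -140 -2.5 45 40
```

```text
t 3.625 TCP fix mm [-145.6   -2.6   42.1] q [-0.45  0.75  0.06  1.13  0.66  1.17] F fix [-0.4 -0.4 -0.9] gap 0.0399
tool z,x in fix [[0.643, 0.001, -0.766], [0.766, -0.005, 0.643]]
world [ 0.66  -0.037  0.045] d [0.0062, -0.0001, 0.0014] rot [-0.001, -0.0, -0.005]
```

```bash
cat > trk.py <<'E'
from h import *
from workcell import env, order, read_camera
import sys
p=np.load('fx.npy');F=R.from_rotvec([0,0,p[2]])
c=read_camera('wrist');np.savez('wl.npz',**c)
cc=F.inv().apply(-c['R'].T@c['t']-[p[0],p[1],0])*1000
g=cv2.cvtColor(c['image'],cv2.COLOR_RGB2GRAY).astype(np.float32)
xs=np.arange(-125,20,.5)
def edge(ys):
    pr=[]
    for x in xs:
        v=np.array([cc[0]-x,cc[2]-43.2]);a=np.arctan2(v[1],v[0])-np.arccos(30/np.hypot(*v))
        q=proj(c,fix(p,[(x+30*np.cos(a),y,43.2+30*np.sin(a)) for y in ys])).astype(np.float32)
        pr.append(cv2.remap(g,q[:,0].reshape(1,-1),q[:,1].reshape(1,-1),cv2.INTER_LINEAR).mean())
    pr=np.array(pr);k=12
    sc=np.array([np.median(pr[i-k:i])-np.median(pr[i:i+k]) if k<=i<len(pr)-k else -99 for i in range(len(pr))])
    sc2=sc.copy();i=sc.argmax();return xs[i],sc[i].round(0)
print('tube x at y<0, mid, y>0:',edge(np.arange(-25,-12,2)),edge(np.arange(-10,11,2)),edge(np.arange(12,26,2)))
E
python3 trk.py
```

```text
tube x at y<0, mid, y>0: (np.float64(-95.5), np.float64(78.0)) (np.float64(-95.0), np.float64(105.0)) (np.float64(-95.0), np.float64(127.0))
```

Converted, 0.0232 m / 0.75 = 0.0309, 0.0203 m / 0.75 = 0.0271.

{"method": "pendant", "body": {"offsets": [0.0039,0,0.0032,0,0,0,0.0077,0,0.0064,0,0,0,0.0116,0,0.0096,0,0,0,0.0155,0,0.0128,0,0,0,0.0193,0,0.016,0,0,0,0.0232,0,0.0192,0,0,0,0.0271,0,0.0224,0,0,0,0.0309,0,0.0256,0,0,0]}}

```text
clock: 4.68
tcp_pos: [0.6639, -0.0134, 0.0425]
orientation: [-0.226, 0.709, 0.617, 0.257]
wrist_force: [0.5, -0.5, 1.1]
finger_gap: 0.04
grip_force: 0.5
```

```bash
python3 d.py -85 -2.5 44 40; python3 trk.py
```

```text
t 4.675 TCP fix mm [-116.    -3.    42.5] q [-0.41  0.74  0.02  1.08  0.67  1.22] F fix [-0.4 -0.5  1.1] gap 0.04
tool z,x in fix [[0.642, 0.001, -0.766], [0.766, -0.005, 0.642]]
world [0.668 0.017 0.044] d [0.0247, -0.0006, 0.0187] rot [-0.001, 0.0, -0.005]
tube x at y<0, mid, y>0: (np.float64(-59.0), np.float64(60.0)) (np.float64(-68.5), np.float64(83.0)) (np.float64(-70.0), np.float64(101.0))
```

Converted, 0.0232 m / 0.75 = 0.0309, 0.0203 m / 0.75 = 0.0271.

{"method": "pendant", "body": {"offsets": [0.0039,0,0.0032,0,0,0,0.0077,0,0.0064,0,0,0,0.0116,0,0.0096,0,0,0,0.0155,0,0.0128,0,0,0,0.0193,0,0.016,0,0,0,0.0232,0,0.0192,0,0,0,0.0271,0,0.0224,0,0,0,0.0309,0,0.0256,0,0,0]}}

```text
clock: 5.72
tcp_pos: [0.668, 0.0164, 0.0427]
orientation: [-0.226, 0.709, 0.617, 0.257]
wrist_force: [0.7, -0.7, 0.7]
finger_gap: 0.0405
grip_force: 0.3
```

```bash
python3 d.py -60 -2.5 44 40; python3 trk.py; python3 - <<'E'
import cv2,numpy as np
w=np.load('wl.npz')['image'];cv2.imwrite('pics/w2.png',cv2.resize(w[:,80:432],(700,764),interpolation=cv2.INTER_CUBIC)[:590,:,::-1])
E
```

```text
t 5.725 TCP fix mm [-85.9  -3.1  42.7] q [-0.37  0.72 -0.    1.04  0.68  1.28] F fix [-0.6 -0.8  0.7] gap 0.0405
tool z,x in fix [[0.643, 0.001, -0.766], [0.766, -0.005, 0.643]]
world [0.671 0.042 0.044] d [0.0206, -0.0007, 0.0157] rot [-0.001, 0.0, -0.005]
tube x at y<0, mid, y>0: (np.float64(10.0), np.float64(41.0)) (np.float64(4.5), np.float64(75.0)) (np.float64(8.0), np.float64(80.0))
```

View pics/w2.png

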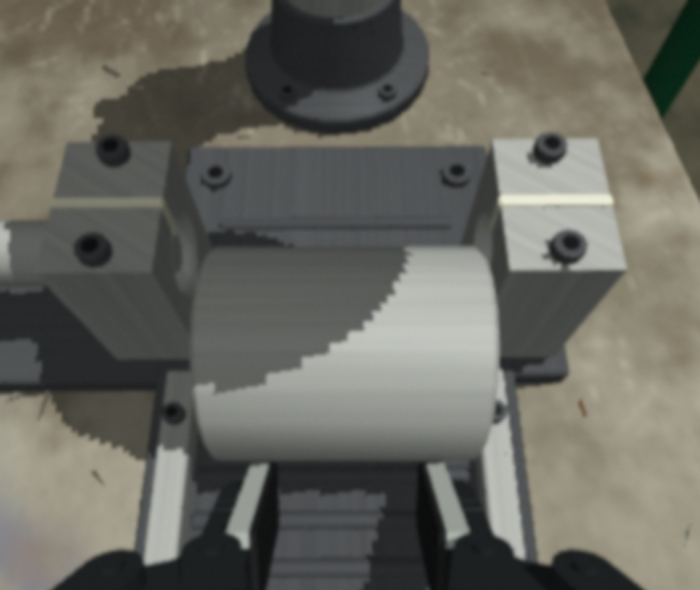

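Tube square between fingertips, top silhouette v=247, bottom v=462 (picture scale 1.989).

```bash
cat > tx.py <<'E'
from h import *
import sys
p=np.load('fx.npy');c=dict(np.load('wl.npz'));th=np.linspace(0,6.283,200)
for v,f in((float(sys.argv[1]),min),(float(sys.argv[2]),max)):
    xs=np.arange(-60,15,.5);r=[f(proj(c,fix(p,[(x+30*np.cos(k),-2,43.2+30*np.sin(k)) for k in th]))[:,1]) for x in xs]
    print('x',xs[np.argmin(np.abs(np.array(r)-v))])
print('line on blocks row',proj(c,fix(p,[(0,-60,66),(0,60,66)])).round(1).tolist())
E
python3 tx.py 123.9 231.9
```

```text
x -35.5
x -36.5
line on blocks row [[357.2, 100.4], [137.5, 101.6]]
```

Converted, 0.0186 m / 0.75 = 0.0248, 0.0176 m / 0.75 = 0.0235.

{"method": "pendant", "body": {"offsets": [0.0039,0,0.0032,0,0,0,0.0077,0,0.0064,0,0,0,0.0116,0,0.0096,0,0,0,0.0155,0,0.0128,0,0,0,0.0184,0,0.0155,0,0,0,0.0211,0,0.0176,0,0,0,0.0235,0,0.0196,0,0,0,0.0248,0,0.0208,0,0,0]}}

```text
clock: 6.78
tcp_pos: [0.6714, 0.0398, 0.0429]
orientation: [-0.226, 0.709, 0.617, 0.256]
wrist_force: [-1.7, -4.8, 2.6]
finger_gap: 0.0398
grip_force: 2.4
```

```bash
python3 d.py -55 -2.5 44 40
```

```text
t 6.775 TCP fix mm [-62.2  -3.3  42.9] q [-0.33  0.71 -0.02  1.    0.68  1.32] F fix [-4.9  1.   2.6] gap 0.0398
tool z,x in fix [[0.642, 0.0, -0.767], [0.767, -0.005, 0.642]]
world [0.672 0.047 0.044] d [0.0063, -0.0008, 0.0038] rot [-0.0, 0.001, -0.005]
```

Converted, 0.0052 m / 0.75 = 0.0069, 0.0048 m / 0.75 = 0.0064.

{"method": "pendant", "body": {"offsets": [0.0011,0,0.0009,0,0,0,0.0021,0,0.0019,0,0,0,0.0032,0,0.0028,0,0,0,0.0043,0,0.0037,0,0,0,0.0053,0,0.0045,0,0,0,0.0064,0,0.0053,0,0,0,0.0069,0,0.0059,0,0,0,0.0069,0,0.0059,0,0,0]}}

```text
clock: 7.78
tcp_pos: [0.6722, 0.0473, 0.0427]
orientation: [-0.226, 0.709, 0.617, 0.257]
wrist_force: [0.3, 0.0, 0.2]
finger_gap: 0.0403
grip_force: 0.0
```

```bash
python3 d.py; python3 trk.py; python3 - <<'E'
import cv2,numpy as np
w=np.load('wl.npz')['image'];cv2.imwrite('pics/w3.png',cv2.resize(w[:,80:432],(700,764),interpolation=cv2.INTER_CUBIC)[100:690,:,::-1])
E
```

```text
t 7.775 TCP fix mm [-54.7  -3.1  42.7] q [-0.32  0.71 -0.03  0.99  0.68  1.34] F fix [ 0.1 -0.3  0.2] gap 0.0403
tool z,x in fix [[0.643, 0.001, -0.766], [0.766, -0.005, 0.643]]
tube x at y<0, mid, y>0: (np.float64(-3.0), np.float64(112.0)) (np.float64(-7.0), np.float64(66.0)) (np.float64(-8.5), np.float64(67.0))
```

View pics/w3.png

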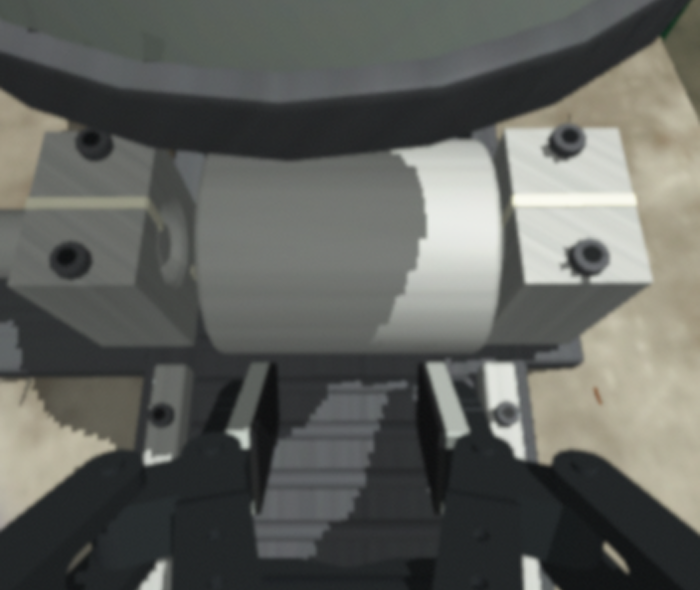

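Tube has dropped ahead of the fingertips; lower silhouette at v≈352(+100), upper ≈141(+100).

```bash
python3 tx.py 120.9 226.9; python3 d.py -100 -2.5 60 40
```

```text
x -2.5
x -2.5
line on blocks row [[366.2, 150.1], [128.0, 151.2]]
t 7.825 TCP fix mm [-54.8  -3.1  42.7] q [-0.32  0.71 -0.03  0.99  0.68  1.34] F fix [-0.   0.  -0.8] gap 0.0402
tool z,x in fix [[0.643, 0.001, -0.766], [0.766, -0.005, 0.643]]
world [0.666 0.003 0.06 ] d [-0.0235, -0.0006, -0.0423] rot [-0.001, 0.0, -0.005]
```

Converted, -0.12 m / 0.75 = -0.16, -0.1 m / 0.75 = -0.1333.

{"method": "pendant", "body": {"offsets": [-0.0053,0,-0.0053,0,0,0,-0.02,0,-0.0173,0,0,0,-0.02,0,-0.0667,0,0,0,-0.02,0,-0.1333,0,0,0,-0.02,0,-0.16,0,0,0,-0.02,0,-0.16,0,0,0]}}

```text
clock: 8.57
tcp_pos: [0.6613, -0.0433, 0.1263]
orientation: [-0.224, 0.71, 0.616, 0.258]
wrist_force: [0.1, 1.0, 0.1]
finger_gap: 0.0401
grip_force: 0.0
```

```bash
python3 d.py -60 290 190 0; python3 - <<'E'
from workcell import env, order, read_camera
import cv2,numpy as np
w=read_camera('wrist');np.savez('wl.npz',**w);t=read_camera('top')['image'];w=w['image']
o=np.zeros((600,800,3),np.uint8)
o[:,:400]=cv2.resize(w[60:285,180:330],(400,600),interpolation=cv2.INTER_CUBIC)
o[:,400:]=cv2.resize(t[125:245,270:350],(400,600),interpolation=cv2.INTER_CUBIC)
cv2.imwrite('pics/w4.png',o[:,:,::-1])
E
```

```text
t 8.575 TCP fix mm [-146.    -4.4  126.3] q [-0.45  0.67  0.14  1.28  0.66  1.17] F fix [1.  0.  0.1] gap 0.0401
tool z,x in fix [[0.642, -0.003, -0.767], [0.767, -0.005, 0.642]]
world [0.381 0.081 0.19 ] d [0.1053, -0.295, 0.0054] rot [0.001, -0.697, -0.006]
```

View pics/w4.png

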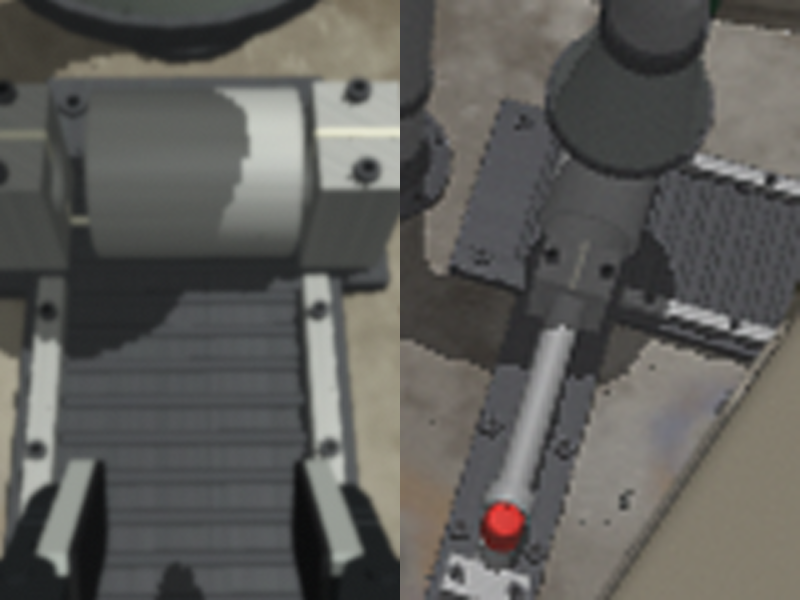

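Tube on the line, square: top silhouette v≈87, bottom ≈255 (scale 2.667, offset row 60).

Converted, -0.295 m / 0.75 = -0.3933, -0.11 m / 0.75 = -0.1467, -0.697 rad / 1.5708 = -0.4437.

```bash
python3 tx.py 92.3 155.4
```

```text
x 0.0
x 0.0
line on blocks row [[314.1, 109.5], [182.0, 110.2]]
```

{"method": "pendant", "body": {"offsets": [0.0267,-0.0667,-0.0533,0,-0.0955,0,0.0667,-0.1467,-0.0667,0,-0.191,0,0.14,-0.3933,0.0067,0,-0.4437,0,0.14,-0.3933,0.0067,0,-0.4437,0,0.14,-0.3933,0.0067,0,-0.4437,0,0.14,-0.3933,0.0067,0,-0.4437,0,0.14,-0.3933,0.0067,0,-0.4437,0,0.14,-0.3933,0.0067,0,-0.4437,0], "jaw": 0}}

```text
clock: 9.68
tcp_pos: [0.3813, 0.0823, 0.1897]
orientation: [-0.001, 0.754, 0.657, -0.0]
wrist_force: [-0.4, -0.5, 0.7]
finger_gap: -0.0002
grip_force: 0.0
```

```bash
python3 d.py 0 276 101 0
```

```text
t 9.675 TCP fix mm [-59.1 289.9 189.7] q [ 0.   -0.01 -0.5   1.08  0.    1.71] F fix [-0.6  0.3  0.7] gap -0.0002
tool z,x in fix [[0.001, 0.003, -1.0], [1.0, -0.004, 0.001]]
world [0.403 0.139 0.101] d [0.0591, 0.0139, 0.0887] rot [-0.003, -0.001, -0.004]
```

Converted, 0.088 m / 0.75 = 0.1173, 0.06 m / 0.75 = 0.08.

{"method": "pendant", "body": {"offsets": [0.0787,0.0107,0.0267,0,0,0,0.0787,0.0133,0.08,0,0,0,0.0787,0.0133,0.1173,0,0,0,0.0787,0.0133,0.1173,0,0,0]}}

```text
clock: 10.18
tcp_pos: [0.3971, 0.139, 0.0996]
orientation: [-0.003, 0.755, 0.656, -0.003]
wrist_force: [0.7, -0.5, -0.1]
finger_gap: 0.0001
grip_force: 0.0
```

```bash
python3 d.py 0 260 101 0
```

```text
t 10.175 TCP fix mm [ -0.8 281.9  99.6] q [ 0.14  0.14 -0.58  0.86  0.    1.85] F fix [-0.4 -0.8 -0.1] gap 0.0001
tool z,x in fix [[-0.0, 0.009, -1.0], [1.0, -0.005, -0.0]]
world [0.419 0.137 0.101] d [0.0009, 0.0219, -0.0016] rot [-0.009, 0.0, -0.005]
```

Converted, 0.074 m / 0.75 = 0.0987, 0.064 m / 0.75 = 0.0853.

{"method": "pendant", "body": {"offsets": [0,0.0133,0,0,0,0,0,0.0253,0,0,0,0,0,0.032,0,0,0,0,0,0.0453,0,0,0,0,0,0.0587,0,0,0,0,0,0.072,0,0,0,0,0,0.0853,0,0,0,0,0,0.0987,0,0,0,0]}}

```text
clock: 11.18
tcp_pos: [0.4715, 0.1297, 0.1015]
orientation: [-0.002, 0.754, 0.657, -0.001]
wrist_force: [-2.4, 1.0, 2.4]
finger_gap: -0.0001
grip_force: 1.8
```

```bash
python3 d.py 0 136 101 0
```

```text
t 11.175 TCP fix mm [ -0.  206.9 101.5] q [ 0.1   0.25 -0.43  0.89  0.    1.81] F fix [0.7 2.5 2.4] gap -0.0001
tool z,x in fix [[0.001, 0.004, -1.0], [1.0, -0.003, 0.001]]
world [0.542 0.12  0.101] d [0.0003, 0.0709, 0.0002] rot [-0.004, -0.001, -0.003]
```

Pushing with about 2.5 N, as expected.

The rows are not in the units I measure in: shifts go in shares of 750 mm and turns go in shares of pi/2 rad. I convert before sending: 0.063 m / 0.75 = 0.084, 0.06 m / 0.75 = 0.08.

{"method": "pendant", "body": {"offsets": [0,0.012,0,0,0,0,0,0.024,0,0,0,0,0,0.036,0,0,0,0,0,0.048,0,0,0,0,0,0.06,0,0,0,0,0,0.072,0,0,0,0,0,0.08,0,0,0,0,0,0.084,0,0,0,0]}}

```text
clock: 12.18
tcp_pos: [0.5337, 0.121, 0.1012]
orientation: [-0.002, 0.754, 0.657, -0.001]
wrist_force: [-3.4, 2.1, 2.1]
finger_gap: 0.0002
grip_force: 1.6
```

```bash
python3 d.py 0 136 101 0
```

```text
t 12.175 TCP fix mm [ -0.3 144.  101.2] q [ 0.08  0.36 -0.28  0.94  0.    1.78] F fix [1.6 3.7 2.1] gap 0.0002
tool z,x in fix [[0.001, 0.004, -1.0], [1.0, -0.003, 0.001]]
world [0.542 0.12  0.101] d [0.0003, 0.008, 0.0002] rot [-0.004, -0.001, -0.003]
```

Converted, 0.007 m / 0.75 = 0.0093, 0.006 m / 0.75 = 0.008.

{"method": "pendant", "body": {"offsets": [0,0.002,0,0,0,0,0,0.004,0,0,0,0,0,0.006,0,0,0,0,0,0.008,0,0,0,0,0,0.0093,0,0,0,0]}}

```text
clock: 12.8
tcp_pos: [0.5402, 0.1201, 0.1012]
orientation: [-0.002, 0.754, 0.657, -0.001]
wrist_force: [-2.4, 1.9, 0.2]
finger_gap: 0.0001
grip_force: 1.5
```

```bash
python3 d.py 0 136 101 0
```

```text
t 12.8 TCP fix mm [ -0.3 137.5 101.2] q [ 0.07  0.37 -0.27  0.94  0.    1.78] F fix [1.5 2.6 0.2] gap 0.0001
tool z,x in fix [[0.001, 0.004, -1.0], [1.0, -0.003, 0.001]]
world [0.542 0.12  0.101] d [0.0003, 0.0015, 0.0002] rot [-0.004, -0.001, -0.003]
```

Not yet at the stop; continue in 1 mm steps.

Converted, 0.003 m / 0.75 = 0.004, 0.002 m / 0.75 = 0.0027.

{"method": "pendant", "body": {"offsets": [0,0.0013,0,0,0,0,0,0.0027,0,0,0,0,0,0.004,0,0,0,0], "only": "force|tcp"}}

```text
tcp_pos: [0.5425, 0.1198, 0.1011]
wrist_force: [-6.0, 1.7, 4.0]
grip_force: 3.3
```

```bash
python3 d.py|head -1
```

```text
t 13.175 TCP fix mm [ -0.3 135.2 101.1] q [ 0.07  0.37 -0.26  0.95  0.    1.78] F fix [0.9 6.2 4. ] gap -0.0004
```

Converted, 0.002 m / 0.75 = 0.0027, 0.001 m / 0.75 = 0.0013.

{"method": "pendant", "body": {"offsets": [0,0.0013,0,0,0,0,0,0.0027,0,0,0,0,0,0.0027,0,0,0,0], "only": "force|tcp"}}

```text
tcp_pos: [0.5426, 0.1198, 0.1011]
wrist_force: [-10.1, 3.3, 5.9]
grip_force: 5.1
```

```bash
python3 d.py|head -1
```

```text
t 13.55 TCP fix mm [ -0.3 135.  101.1] q [ 0.07  0.37 -0.26  0.95  0.    1.78] F fix [ 1.9 10.5  5.9] gap 0.0002
```

At the stop (force rising, no motion, expected position). Retreat and check.

Converted, -0.15 m / 0.75 = -0.2, -0.1 m / 0.75 = -0.1333.

{"method": "pendant", "body": {"offsets": [0,0.0027,0,0,0,0,0,0.0027,0,0,0,0,0,-0.0267,0,0,0,0,0,-0.08,0,0,0,0,0,-0.1333,-0.0667,0,0,0,0,-0.2,-0.1333,0,0,0,0,-0.2,-0.1333,0,0,0,0,-0.2,-0.1333,0,0,0], "only": "force|tcp"}}

```text
tcp_pos: [0.3983, 0.1398, 0.2026]
wrist_force: [-0.7, 0.1, -0.7]
grip_force: 0.0
```

```bash
python3 - <<'E'
from workcell import env, order, read_camera
import cv2,numpy as np
w=read_camera('scene')['image'];t=read_camera('top')['image']
o=np.zeros((600,800,3),np.uint8)
o[:,:400]=cv2.resize(w[150:255,245:315],(400,600),interpolation=cv2.INTER_CUBIC)
o[:,400:]=cv2.resize(t[125:245,270:350],(400,600),interpolation=cv2.INTER_CUBIC)
cv2.imwrite('pics/f.png',o[:,:,::-1])
E
```

```text
(no output)
```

View pics/f.png

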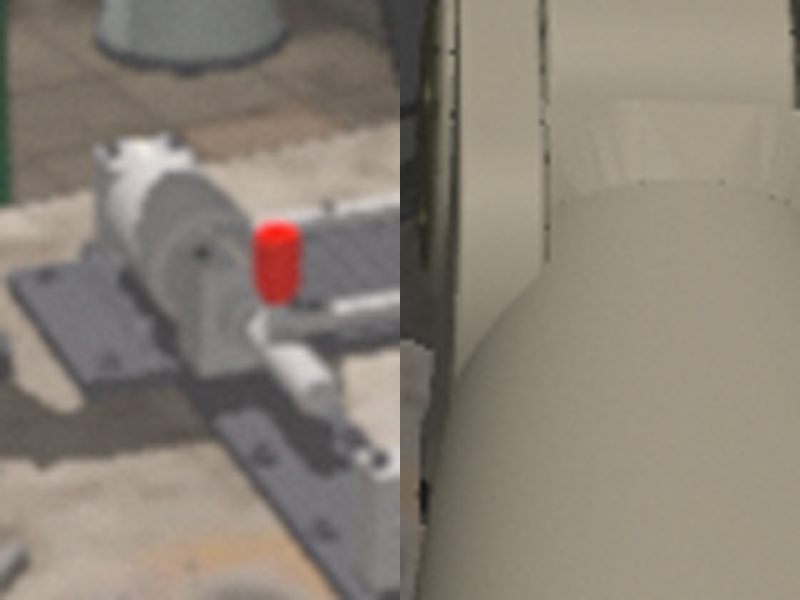

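The knob stands at the near block with the collar against it (knob at (278,265)), and the tube sits between the blocks; the arm is clear.

```bash
python3 -c "
from workcell import env, order, read_camera
print(order.hand_in())"
```

```text
the job is handed in; nothing more can be done
None
```

The job is handed in: the tube rolled to the white line and measured about 0 mm off and square before the bar went in, the locking bar was pushed through to its stop (force rose with no further motion), and the gripper is clear; the judge returned no score, and I didn't re-measure the tube after the bar went home.

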